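# Hang the roller hanger on the sloped rail and press it home

### The job

Hook the roller hanger over the upper half of the sloped rail, lowering it by feel and setting it down gently (never drop it on, never press it against the rail apparatus with more than 20 N), then let go so that it rolls down by itself and comes to rest against the plunger of the stop. When it has come to rest, push the hanger down along the rail, still gently, until the stiff plunger is pressed fully home, and leave it hanging there on its own. Do not disturb the glassware and other loose things on the table.

Things in the scene. Friction and masses are not known exactly. Their poses are not given: they have to be found in the camera images.
- hanger: Roller hanger: loose C-shaped aluminium hook on a dark steel foot, 0.27 to 0.44 kg, standing upright at the start. Origin: centre of underside; z up, x along the rail when hung, hook open to -y. Foot 64 (x) x 56 (y) x 20 mm high; side plate y 25 to 29, 68 long, to height 120; bridge on top 96 long (x), y -8 to 29, heights 110 to 120. Same end for end. Rolls down the rail at 0.1 to 0.4 m/s.
- saddle (a point): On the hanger at x = 0, y = 0, height 81 mm: where the rail's centre line passes when both rollers sit on it. The rollers (axles along y at x = -30 and 30, height 95) are pairs of white 26 mm balls centred at y = -11.5 and 11.5; the groove between the balls centres itself on the rail. Roller undersides at height 82: the mouth above the foot is 62 mm high.
- tab (a point): Top centre (height 160 mm) of the hanger's grip tab, an upright plate on the bridge: 36 long (hanger x), 10 mm thick (hanger y), heights 120 to 160. Pinch it from above, closing across its thickness.
- bumper (a point): Centre of the outer face of the hanger's bumper at its +x end (x = 50, y = 0, height 124 mm): an upright plate 4 mm thick, y -13 to 13, heights 110 to 138. A like one stands at the -x end (outer face x = -50). The plunger meets the lower one; the upper one can be pushed.
- stand: Fixed stand of the sloped rail: base plate 470 x 90 x 12 mm, origin at the centre of its underside, x towards the rail's upper end, z up. Two posts each side of the rail at x = -205 (117 high) and x = 190. The rail, a round 10 mm steel rod 410 mm long, lies in the plane y = 0, from the pivot rising towards +x, open from both sides between the posts; it is clamped firmly.
- pivot (a point): The rail's lower end on its centre line (stand x = -200, y = 0, height 110 mm). The slope differs each time, 0.15 to 0.24 rad, and is not measured: at a distance u along the rail its centre is at height 110 mm + u sin(slope), to be felt or seen. The rail's upper half is more than 220 mm from this point.
- crosspiece (a point): Top centre of the crosspiece joining the upper posts of the stand (stand x = 190, height 237 mm), 12 x 48 mm; the rail ends just below it. Keep the hanger and gripper clear of it.
- plunger (a joint): How far (m) the stop's plunger is pressed in: 0 out, 0.020 fully home. Grey stop housing: 36 wide, to 30 mm along the rail from the pivot, 69 mm above it. The plunger's 24 mm steel disc faces up the rail, centre 43.5 mm above the rail's centre line, face 70 mm along the rail from the pivot when out, 50 when home. Friction: about 5 N moves it; no spring; stays where left.
- beaker: Glass beaker, 72 mm across, 90 mm high, origin at the centre of its underside. Leave alone.
- jar: White jar with lid, 60 mm across, 65 mm high, origin at the centre of its underside. Leave alone.
- slotted_mass: Brass laboratory mass with a stem, 44 mm across, 50 mm high, origin at the centre of its underside. Leave alone.
- dish: Glass dish, 84 mm across, 16 mm high, origin at the centre of its underside. Leave alone.

How it is judged:
By the outcome, as a careful person would: the job done as asked, in the order asked, and still so for the second after the job is handed in, with the robot touching nothing.
It also fails if it takes over 56 s, if anything falls off the work surface, if the arm or the gripper's body presses on something with over 40 N, if the wrist force passes 120 N, or if a joint passes its speed limit or range.

### The arm

A 7-joint arm with a two-finger parallel gripper is mounted at the origin on the work surface. World frame = base frame: x ahead of the robot, y to its left, z up, the work surface at z = 0. Lengths are in m, angles in rad, forces in N, time in s.
With the tool pointing down it reaches from about 0.425 to 0.925 m from the base axis. Payload 6.8 kg.
Tool frame: the origin (TCP) lies between the finger pads; the fingertips stand 11 mm ahead of it and the grasp point (between the pads) lies 8 mm behind it; z points along the fingers, y is the line along which they close (so a half turn about z gives the same grasp; the last joint's range is limited). The gripper opens to 85 mm and grips with 20 to 120 N. Pads are 22 mm wide; open, the fingers measure 114 mm over their backs; the gripper's body (76 mm by 85 mm) begins 54 mm behind the grasp point. The pads swing forward as they close: fully open they stand 13 mm farther back than shut.
Start: joints at [1.045, 0.477, 0.022, 1.555, -0.011, 1.109, -0.083], TCP at [0.274, -0.617, 0.242] pointing down, gripper open.
Joint ranges: [-2.96, 2.96], [-0.34, 2.1], [-1.41, 1.46], [0.24, 2.44], [-1.37, 4.51], [0.17, 1.92], [-2.96, 2.96]. Speed limits (rad/s): [2.39, 2.39, 3.14, 3.14, 3.14, 3.14, 3.14].

### API

Orientations are given as a rotation vector (axis times angle).
In Python, from bench import r gives the robot as it stands.
- The arm moves only by the tool send_rows, never from a script. Its argument "deltas" is a list of rows, each an object of numbers: "dx", "dy", "dz": the shift along the world's x, y, z in mm; "rx", "ry", "rz": the turn, a rotation vector about the world's x, y, z in degrees. A call has 1 to 5 rows; each row is the pose to reach, as a shift and turn from the pose commanded when the call began; what a row does not reach only later rows make up. A row lasts 1/12 s, in which the tool goes at most 41.7 mm and 7.16 degrees, less where a joint would pass 70% of its speed; a pose out of reach is approached as far as the arm can. A call with a gripper value outside its range is refused whole. "jaw" is the finger opening in mm, from 0 to 85.4, set as the call begins (left out, the last holds). The fingers move at their own pace and stop on an object; "newtons" is the grip in N (left out, the last holds). Time passes only in rows, so rows that repeat a pose let the fingers close. It gives the time, the measured TCP pose, the force, the opening and the grip force at its end, in the units of the state.
- r.get_obs(): the state, without advancing time (a new reading comes with each control period).
- r.grab_frame(name): name is "side" or "top" or "wrist"; returns a dict with "frame" (384x512x3 uint8, blue, green, red), "z_map" (384x512 float32, m along the optical axis (not along the pixel's ray), 0 where there is no reading), "vertical_fov" (degrees; the focal length in pixels is half the picture's height over the tangent of half this angle, whatever the lens; pixels are square), "cx", "cy" (the principal point, pixels), "xyz" and "orientation" of the camera in the world. Camera axes: x right, y down, z forward; pixel columns grow to the right and rows downward; lengths in m; the calibration is good to about 2 mm. The wrist camera is an equidistant fisheye: a pixel r from the principal point sees the ray r / f radians off the axis. A picture is of the moment at which its call begins.
- r.hand_in(): hands the job in; it is judged then, once.
The state is a dict: "clock": time; "joints": joint angles; "qvel": joint speeds; "tau": joint torques, N m; "tcp_pos": TCP position; "orientation": TCP orientation; "contact_force": force on the tool from outside, world axes, zero at the start; "moment": the same for the moment, N m; "grip_width": finger opening in m; "gripper_force": force on a finger pad.
Only numpy, scipy, OpenCV 4.12 (cv2) and the standard library are available. Lean on these libraries where they do the work, as an engineer would, in place of code of your own. Each camera call takes 0.05 s, during which the arm holds its last target. There are 200 camera calls.

## Working session

There is one attempt and no reset: what is moved stays moved. The work goes in short steps, Python scripts to look and compute and a tool call to move; the robot and the scene stay as the last step left them, time stands still between calls to the robot, and variables do not carry over. Pictures are saved under pics/ and viewed, at most 10 in all, crops included, and the job is handed in when it is done.

Besides the shell and the picture viewer there is one more tool, called after "Request:" in YAML: its name, and indented under it one key for each argument. send_rows: Moves the arm, as the interface text tells. Its arguments: {"type":"object","properties":{"deltas":{"type":"array","items":{"type":"object","properties":{"dx":{"type":"number"},"dy":{"type":"number"},"dz":{"type":"number"},"rx":{"type":"number"},"ry":{"type":"number"},"rz":{"type":"number"}}}},"jaw":{"type":"number"},"newtons":{"type":"number"}},"required":["deltas"]}

```bash
mkdir -p pics; ls
cat > h.py <<'E'
import numpy as np,cv2
from scipy.spatial.transform import Rotation as R
from bench import r
def grab(n):
    d=r.grab_frame(n); d['f']=d['frame'].shape[0]/2/np.tan(np.radians(d['vertical_fov'])/2); return d
def pts(d):
    z=d['z_map'];v,u=np.mgrid[:z.shape[0],:z.shape[1]]
    P=np.dstack([(u-d['cx'])*z/d['f'],(v-d['cy'])*z/d['f'],z])
    W=P@R.from_rotvec(np.ravel(d['orientation'])).as_matrix().T+np.array(d['xyz']); W[z==0]=np.nan; return W
E
python3 - <<'E'
from h import *
import pickle
for n in('top','side'):
    d=grab(n);pickle.dump(d,open(n+'.pkl','wb'));print(n,d['xyz'],d['orientation'],d['f'],d['cx'],d['cy'])
    cv2.imwrite(f'pics/{n}0.png',cv2.resize(d['frame'],(800,600)))
print(r.get_obs())
E
```

```text
pics
top [ 0.40296776 -0.02231486  1.33900093] [-2.12900618  2.18324766 -0.10434464] 380.2581765928493 252.47017957492795 194.29771322698926
side [0.18835221 0.56251281 0.97504596] [-0.80192581  2.68017713 -0.96267257] 418.8619070948512 259.0176849812273 189.22566334667172
{'clock': 0.1, 'joints': array([ 1.04492055,  0.47774355,  0.02232713,  1.55632273, -0.01152293,
        1.10927595, -0.08311418]), 'qvel': array([-0.00207277, -0.0037249 ,  0.00125537, -0.00253115, -0.00095442,
        0.00070369, -0.00070176]), 'tau': array([ 3.10364587e-03, -5.97758460e+01,  1.61282770e+00, -2.81954098e+01,
        1.27027952e-02,  4.99936737e-03, -3.21406458e-05]), 'tcp_pos': array([ 0.27367295, -0.61648897,  0.24141769]), 'orientation': array([-3.07176638e+00, -6.51168893e-01,  6.66467046e-04]), 'contact_force': array([ 0.00829316, -1.24952062,  0.54807499]), 'moment': array([ 0.00391828, -0.00182447,  0.03939854]), 'gripper_force': 0.0, 'grip_width': 0.08547999717913082}
```

View pics/top0.png

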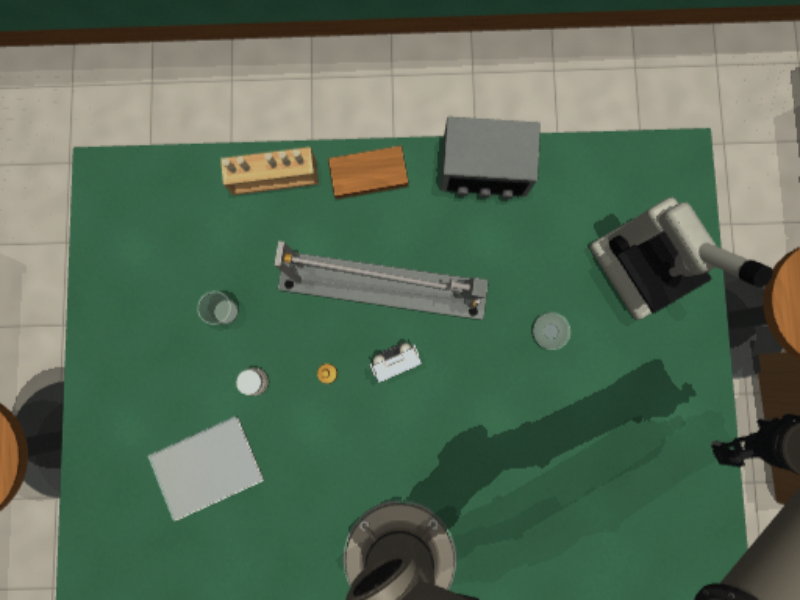

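View pics/side0.png

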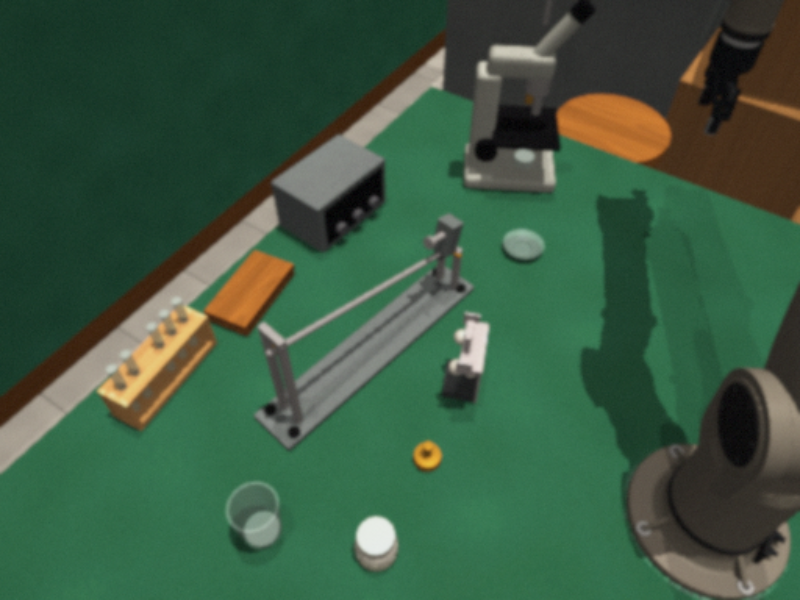

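The top view (800x600) shows the stand with its upper end at the left (280,260) and its stop at the right (480,290). The hanger is at (395,360) with its mouth facing the rail. The beaker, jar, mass and dish are at (217,308), (250,380), (327,373) and (552,331). Next I'll measure from the depth maps.

Run:
```python
from h import *
import pickle
np.set_printoptions(precision=4,suppress=True)
C={}
for n in('top','side'):
    d=pickle.load(open(n+'.pkl','rb'));C[n]=(d,pts(d))
d,W=C['top']; s=512/800
def box(u0,v0,u1,v1):return W[int(v0*s):int(v1*s),int(u0*s):int(u1*s)].reshape(-1,3)
print('table z',np.nanmedian(box(300,420,350,480)[:,2]))
P=box(355,330,430,395);P=P[P[:,2]>.05]
print('hanger zmax',np.nanmax(P[:,2]),np.histogram(P[:,2],bins=np.arange(.05,.18,.01)))
for lo,hi in((.102,.128),(.148,.17)):
    Q=P[(P[:,2]>lo)&(P[:,2]<hi)]; print(lo,len(Q),Q.mean(0),cv2.minAreaRect((Q[:,:2]*1000).astype(np.float32)))
# stand base
P=box(260,230,500,330);Q=P[(P[:,2]>.004)&(P[:,2]<.02)]
print('base',cv2.minAreaRect((Q[:,:2]*1000).astype(np.float32)),np.median(Q[:,2]))
Q=P[P[:,2]>.215];print('cross',Q.mean(0),np.median(Q[:,2]),cv2.minAreaRect((Q[:,:2]*1000).astype(np.float32)))
# rail
Q=box(300,255,445,292);Q=Q[(Q[:,2]>.1)];c=np.polyfit(Q[:,1],Q[:,2],1);c2=np.polyfit(Q[:,1],Q[:,0],1)
print('rail z(y)',c,'x(y)',c2,len(Q),np.std(Q[:,2]-np.polyval(c,Q[:,1])),Q[:,1].min(),Q[:,1].max())
Q=box(440,270,495,300);Q=Q[Q[:,2]>.16];print('stop',Q.mean(0),cv2.minAreaRect((Q[:,:2]*1000).astype(np.float32)))
# side cloud check
W2=C['side'][1].reshape(-1,3)
m=(abs(W2[:,0]-.47)<.09)&(abs(W2[:,1]-.0)<.09)&(W2[:,2]>.147)&(W2[:,2]<.17)
print('side tab',W2[m].mean(0),m.sum(),cv2.minAreaRect((W2[m][:,:2]*1000).astype(np.float32)))
for n,b in dict(beaker=(195,285,240,330),jar=(230,362,270,400),mass=(312,360,340,388),dish=(530,310,575,352)).items():
    Q=box(*b);Q=Q[Q[:,2]>.006];print(n,Q.mean(0),Q[:,2].max())
```

```text
table z -0.0013923743649785214
hanger zmax 0.1632746918091923 (array([  0,   0,   0,   0,  13,  47, 204, 100,  20,   4,  26,  12]), array([0.05, 0.06, 0.07, 0.08, 0.09, 0.1 , 0.11, 0.12, 0.13, 0.14, 0.15,
       0.16, 0.17]))
0.102 339 [ 0.4165 -0.0046  0.1174] ((420.8123474121094, -2.157543182373047), (50.65398025512695, 94.29637908935547), 23.749448776245117)
0.148 38 [ 0.425  -0.001   0.1589] ((425.03790283203125, -0.8529529571533203), (9.814414024353027, 34.44486618041992), 21.915512084960938)
base ((611.985595703125, 33.10618591308594), (537.8641357421875, 226.63560485839844), 88.3858642578125) 0.01052343927443844
cross [0.6283 0.2095 0.2333] 0.23464049533715725 ((629.3453369140625, 210.29058837890625), (12.143572807312012, 48.484012603759766), 80.68557739257812)
rail z(y) [0.2262 0.1519] x(y) [0.1751 0.5922] 296 0.0025603805514543203 -0.1041537794753975 0.17815544831679955
stop [ 0.564  -0.1577  0.1746] ((565.0734252929688, -150.88980102539062), (74.92814636230469, 36.26127243041992), 81.8636703491211)
side tab [0.4247 0.0019 0.1587] 59 ((425.6681213378906, -0.7863616943359375), (9.498196601867676, 34.90731430053711), 21.811452865600586)
beaker [0.5483 0.3866 0.0557] 0.0931298635396065
jar [0.3876 0.3069 0.0534] 0.07091277204069923
mass [0.4014 0.1503 0.0213] 0.053194423317053596
dish [ 0.4829 -0.3522  0.0112] 0.022450344749233242
```

Run:
```python
import cv2,pickle
d=pickle.load(open('side.pkl','rb'));e=pickle.load(open('top.pkl','rb'))
import numpy as np
a=cv2.resize(d['frame'][190:270,270:330],(450,600),interpolation=3);b=cv2.resize(e['frame'][210:250,230:275],None,fx=7.7,fy=7.7,interpolation=3)
c=np.zeros((600,800,3),np.uint8);c[:,:450]=a;b=b[:600,:350];c[:b.shape[0],450:450+b.shape[1]]=b
cv2.imwrite('pics/crop.png',c)
```

```text
(no output)
```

View pics/crop.png

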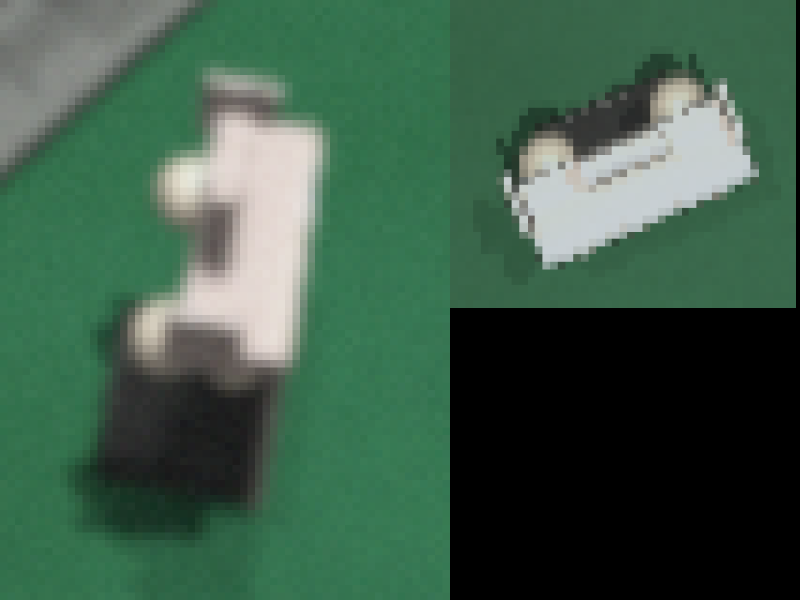

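The crop shows the tab near the front (+x world) edge of the bridge, with the mouth facing +x. From depth, the tab is at (0.425, -0.001, 0.159) with its thickness direction at 22°. The rail runs up toward (0.17, 0.985) with slope about 0.22, and the pivot is at about (0.564, -0.174).

Request:
send_rows:
  deltas:
    - {"dx": 14,"dy": 38,"dz": 5,"rz": 6}
    - {"dx": 28,"dy": 76,"dz": 10,"rz": 12}
    - {"dx": 42,"dy": 114,"dz": 10,"rz": 18}
    - {"dx": 56,"dy": 152,"dz": 10,"rz": 24}
    - {"dx": 70,"dy": 190,"dz": 10,"rz": 30}

```text
$.deltas[0]: bad value
```

Request:
send_rows:
  deltas:
    - {"dx": 15,"dy": 38,"rz": 6}
    - {"dx": 30,"dy": 76,"rz": 12}
    - {"dx": 45,"dy": 114,"rz": 18}
    - {"dx": 60,"dy": 152,"rz": 24}
    - {"dx": 75,"dy": 190,"rz": 30}

```text
$.deltas[0]: bad value
```

Request:
send_rows:
  deltas:
    - {"dx": 5,"dy": 38,"rz": 6}
    - {"dx": 10,"dy": 76,"rz": 12}
    - {"dx": 15,"dy": 114,"rz": 18}
    - {"dx": 15,"dy": 152,"rz": 24}
    - {"dx": 15,"dy": 190,"rz": 28}

```text
$.deltas[0]: bad value
```

```bash
cat > st.py <<'E'
from h import *
np.set_printoptions(precision=4,suppress=True)
def st():
    o=r.get_obs();M=R.from_rotvec(o['orientation']).as_matrix()
    print(o['clock'],'p',o['tcp_pos'],'z',M[:,2],'y',M[:,1],np.degrees(np.arctan2(M[1,1],M[0,1])),'F',o['contact_force'],'M',o['moment'],'w',o['grip_width'],o['gripper_force']);print('q',o['joints'])
    return o,M
if __name__=='__main__': st()
E
python3 st.py
```

```text
0.1 p [ 0.2737 -0.6165  0.2414] z [-0.0007  0.0014 -1.    ] y [ 0.4057 -0.914  -0.0016] -66.06265868766317 F [ 0.0083 -1.2495  0.5481] M [ 0.0039 -0.0018  0.0394] w 0.08547999717913082 0.0
q [ 1.0449  0.4777  0.0223  1.5563 -0.0115  1.1093 -0.0831]
```

Request:
send_rows:
  deltas:
    - {"dx": 14,"dy": 38,"dz": 5,"rx": 0,"ry": 0,"rz": 6}
    - {"dx": 28,"dy": 76,"dz": 10,"rx": 0,"ry": 0,"rz": 12}
    - {"dx": 42,"dy": 114,"dz": 10,"rx": 0,"ry": 0,"rz": 18}
    - {"dx": 56,"dy": 152,"dz": 10,"rx": 0,"ry": 0,"rz": 24}
    - {"dx": 70,"dy": 190,"dz": 10,"rx": 0,"ry": 0,"rz": 30}

```text
clock: 0.52
tcp_pos: [0.344, -0.4249, 0.2521]
orientation: [-2.796, -1.432, 0.0]
contact_force: [1.1, 0.1, 0.5]
grip_width: 0.0855
gripper_force: 0.0
```

Request:
send_rows:
  deltas:
    - {"dx": 15,"dy": 38,"dz": 0,"rx": 0,"ry": 0,"rz": 6}
    - {"dx": 30,"dy": 76,"dz": 0,"rx": 0,"ry": 0,"rz": 12}
    - {"dx": 45,"dy": 114,"dz": 0,"rx": 0,"ry": 0,"rz": 18}
    - {"dx": 60,"dy": 152,"dz": 0,"rx": 0,"ry": 0,"rz": 24}
    - {"dx": 75,"dy": 190,"dz": 0,"rx": 0,"ry": 0,"rz": 30}

```text
clock: 0.93
tcp_pos: [0.4189, -0.235, 0.2522]
orientation: [-2.331, -2.107, 0.001]
contact_force: [1.4, -0.6, 0.5]
grip_width: 0.0853
gripper_force: 0.0
```

Request:
send_rows:
  deltas:
    - {"dx": 5,"dy": 38,"dz": 0,"rx": 0,"ry": 0,"rz": 6}
    - {"dx": 10,"dy": 76,"dz": 0,"rx": 0,"ry": 0,"rz": 12}
    - {"dx": 15,"dy": 114,"dz": 0,"rx": 0,"ry": 0,"rz": 18}
    - {"dx": 15,"dy": 152,"dz": 0,"rx": 0,"ry": 0,"rz": 24}
    - {"dx": 15,"dy": 190,"dz": 0,"rx": 0,"ry": 0,"rz": 28}

```text
clock: 1.35
tcp_pos: [0.4335, -0.0451, 0.2522]
orientation: [-1.751, -2.608, 0.0]
contact_force: [0.8, 0.1, -0.6]
grip_width: 0.0857
gripper_force: 0.0
```

```bash
python3 st.py
```

```text
1.35 p [ 0.4335 -0.0451  0.2522] z [-0.0002 -0.0001 -1.    ] y [ 0.9256  0.3786 -0.0002] 22.243907442782625 F [ 0.7754  0.0639 -0.5568] M [ 0.0098 -0.0684 -0.034 ] w 0.08572077827543924 0.0
q [ 0.5027  0.1074 -0.572   2.0533  0.0691  0.9991  0.2842]
```

Request:
send_rows:
  deltas:
    - {"dx": -4,"dy": 22,"dz": -10,"rx": 0,"ry": 0,"rz": 0}
    - {"dx": -8,"dy": 44,"dz": -20,"rx": 0,"ry": 0,"rz": 0}
    - {"dx": -8,"dy": 44,"dz": -40,"rx": 0,"ry": 0,"rz": 0}
    - {"dx": -8,"dy": 44,"dz": -52,"rx": 0,"ry": 0,"rz": 0}
    - {"dx": -8,"dy": 44,"dz": -52,"rx": 0,"ry": 0,"rz": 0}

```text
clock: 1.77
tcp_pos: [0.4239, -0.0028, 0.1981]
orientation: [-1.754, -2.601, 0.004]
contact_force: [-0.6, -0.4, -0.4]
grip_width: 0.0854
gripper_force: 0.0
```

```bash
python3 st.py
python3 - <<'E'
from h import *
d=grab('wrist');cv2.imwrite('pics/w1.png',d['frame']);print(d['f'],d['cx'],d['cy'],d['xyz'],d['orientation'])
E
```

```text
1.7667 p [ 0.4239 -0.0028  0.1981] z [-0.0047  0.0002 -1.    ] y [ 0.9271  0.3747 -0.0043] 22.008934704478 F [-0.6043 -0.409  -0.439 ] M [-0.0174 -0.0092  0.0213] w 0.0853516527565189 0.0
q [ 0.4225  0.1683 -0.6091  2.1354  0.1238  0.8761  0.1243]
297.3186396354542 258.5867684670262 193.63501607239164 [0.39823019 0.06227031 0.32998241] [2.81550849 0.54874486 0.07152405]
```

View pics/w1.png

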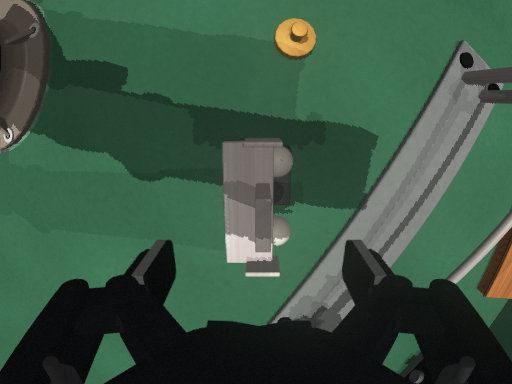

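The wrist view shows the tab at (264,217), about midway between the fingertips at (172,270) and (346,270). I'll descend and grip.

Request:
send_rows:
  deltas:
    - {"dx": 1,"dy": 1,"dz": -20,"rx": 0,"ry": 0,"rz": 0}
    - {"dx": 1,"dy": 1,"dz": -40,"rx": 0,"ry": 0,"rz": 0}
    - {"dx": 1,"dy": 1,"dz": -52,"rx": 0,"ry": 0,"rz": 0}
    - {"dx": 1,"dy": 1,"dz": -61,"rx": 0,"ry": 0,"rz": 0}
    - {"dx": 1,"dy": 1,"dz": -61,"rx": 0,"ry": 0,"rz": 0}

```text
clock: 2.23
tcp_pos: [0.4264, -0.0023, 0.1385]
orientation: [-1.758, -2.602, 0.001]
contact_force: [0.1, 0.1, 0.2]
grip_width: 0.0854
gripper_force: 0.0
```

```bash
python3 st.py
```

```text
2.2333 p [ 0.4264 -0.0023  0.1385] z [-0.0018  0.0001 -1.    ] y [ 0.9278  0.373  -0.0017] 21.901621622449323 F [0.1012 0.0925 0.1814] M [-0.0191  0.0331  0.0247] w 0.08537557991309336 0.0
q [ 0.3779  0.2705 -0.5844  2.1899  0.2201  0.7383  0.0284]
```

Close gently first, then grip firmly.

Request:
send_rows:
  deltas:
    - {"dx": 0,"dy": 0,"dz": 0,"rx": 0,"ry": 0,"rz": 0}
    - {"dx": 0,"dy": 0,"dz": 0,"rx": 0,"ry": 0,"rz": 0}
    - {"dx": 0,"dy": 0,"dz": 0,"rx": 0,"ry": 0,"rz": 0}
    - {"dx": 0,"dy": 0,"dz": 0,"rx": 0,"ry": 0,"rz": 0}
    - {"dx": 0,"dy": 0,"dz": 0,"rx": 0,"ry": 0,"rz": 0}
  jaw: 4
  newtons: 30

```text
clock: 2.65
tcp_pos: [0.4273, -0.002, 0.1398]
orientation: [1.758, 2.603, 0.001]
contact_force: [-0.3, 0.9, -0.3]
grip_width: 0.0257
gripper_force: 0.0
```

Request:
send_rows:
  deltas:
    - {"dx": 0,"dy": 0,"dz": 0,"rx": 0,"ry": 0,"rz": 0}
    - {"dx": 0,"dy": 0,"dz": 0,"rx": 0,"ry": 0,"rz": 0}
    - {"dx": 0,"dy": 0,"dz": 0,"rx": 0,"ry": 0,"rz": 0}
    - {"dx": 0,"dy": 0,"dz": 0,"rx": 0,"ry": 0,"rz": 0}
    - {"dx": 0,"dy": 0,"dz": 0,"rx": 0,"ry": 0,"rz": 0}
  newtons: 60

```text
clock: 3.07
tcp_pos: [0.4268, -0.0021, 0.1397]
orientation: [1.758, 2.603, -0.001]
contact_force: [-1.9, -0.7, 6.0]
grip_width: 0.0092
gripper_force: 59.0
```

```bash
python3 st.py
```

```text
3.0667 p [ 0.4268 -0.0021  0.1397] z [-0.0002 -0.0005 -1.    ] y [ 0.9276  0.3736 -0.0004] 21.93480958583316 F [-1.9039 -0.6754  5.9546] M [-0.0561  0.515   0.0827] w 0.009243983259750085 59.02499198913574
q [ 0.378   0.2683 -0.5852  2.1892  0.2198  0.7396  0.0287]
```

Request:
send_rows:
  deltas:
    - {"dx": 0,"dy": 0,"dz": 25,"rx": 0,"ry": 0,"rz": 0}
    - {"dx": 0,"dy": 0,"dz": 55,"rx": 0,"ry": 0,"rz": 0}
    - {"dx": 0,"dy": 0,"dz": 90,"rx": 0,"ry": 0,"rz": 0}
    - {"dx": 0,"dy": 0,"dz": 120,"rx": 0,"ry": 0,"rz": 0}
    - {"dx": 0,"dy": 0,"dz": 120,"rx": 0,"ry": 0,"rz": 0}

```text
clock: 3.48
tcp_pos: [0.4299, -0.0014, 0.2645]
orientation: [1.754, 2.597, 0.007]
contact_force: [1.9, -0.4, -3.2]
grip_width: 0.0095
gripper_force: 59.4
```

```bash
python3 st.py
python3 - <<'E'
from h import *
import pickle
np.set_printoptions(precision=4,suppress=True)
for n in('top','side'):
    d=pickle.load(open(n+'.pkl','rb'));W=pts(d).reshape(-1,3);W=W[np.isfinite(W[:,0])]
    # rail: near expected line, iterated
    e=np.array([.167,.986]);p=np.array([e[1],-e[0]]);P0=np.array([.564,-.174])
    q=W[:,:2]-P0;a=q@e;b=q@p
    zz=.110+a*.22
    m=(a>.1)&(a<.35)&(abs(b)<.02)&(abs(W[:,2]-zz-.003)<.014)
    for k in range(6):
        A=np.c_[a[m],np.ones(m.sum())];cb=np.linalg.lstsq(A,b[m],rcond=None)[0];cz=np.linalg.lstsq(A,W[m,2],rcond=None)[0]
        rb=b-a*cb[0]-cb[1];rz=W[:,2]-a*cz[0]-cz[1];m=(a>.1)&(a<.35)&(abs(rb)<.007)&(abs(rz)<.006)
    print(n,m.sum(),'lateral',cb,'z',cz,'std',rb[m].std(),rz[m].std())
    v,u=np.mgrid[:384,:512]
    # disc / crosspiece / housing
    c=(W[:,2]>.222)&(W[:,2]<.24)&(a>.35)&(a<.42)&(abs(b)<.04);print('cross a,b',(a[c].min()+a[c].max())/2,(b[c].min()+b[c].max())/2,np.median(W[c,2]))
    c=(W[:,2]>.165)&(a<.03)&(a>-.06)&(abs(b)<.04);print('housing a',a[c].min(),a[c].max(),'b',b[c].min(),b[c].max())
    c=(W[:,2]>.14)&(a<.09)&(a>.035)&(abs(b)<.03);print('plunger a',np.percentile(a[c],[2,50,98]),'b',np.percentile(b[c],[2,50,98]),W[c,2].max())
E
```

```text
3.4833 p [ 0.4299 -0.0014  0.2645] z [ 0.0092 -0.0006 -1.    ] y [0.9276 0.3736 0.0083] 21.93554073433771 F [ 1.9263 -0.3527 -3.2099] M [-0.076  -0.2349  0.0142] w 0.009463829093901147 59.43615138530731
q [ 0.4583  0.0798 -0.6222  2.0522  0.0571  1.0163  0.1907]
top 253 lateral [ 0.0058 -0.0022] z [0.2236 0.1125] std 0.0028756153540989856 0.0025326235316299665
cross a,b 0.3898323044525257 0.00036696799181605913 0.2346800526167434
housing a -0.014582028072680204 0.029829776671748215 b -0.02032882320390754 0.015880248299738903
plunger a [0.036  0.0527 0.0606] b [-0.0123 -0.0021  0.0095] 0.17835734992929075
side 333 lateral [ 0.0053 -0.0029] z [0.2238 0.1127] std 0.0026434412820826167 0.0022508791811903317
cross a,b 0.39010991324893296 0.0008372029879205808 0.23572176029236153
housing a -0.015166644068206088 0.027801215204706253 b -0.020577535504907492 0.01752184981014046
plunger a [0.0359 0.0567 0.0604] b [-0.0121 -0.0027  0.0097] 0.17980872592508768
```

Request:
send_rows:
  deltas:
    - {"dx": 13,"dy": 20,"dz": 0,"rx": 0,"ry": 0,"rz": -6.4}
    - {"dx": 26,"dy": 40,"dz": 0,"rx": 0,"ry": 0,"rz": -12.8}
    - {"dx": 40,"dy": 60,"dz": 0,"rx": 0,"ry": 0,"rz": -19.2}
    - {"dx": 54,"dy": 80,"dz": 0,"rx": 0,"ry": 0,"rz": -25.6}
    - {"dx": 67,"dy": 97,"dz": 0,"rx": 0,"ry": 0,"rz": -31.9}

```text
clock: 3.9
tcp_pos: [0.4938, 0.0963, 0.2581]
orientation: [-2.41, -2.013, 0.002]
contact_force: [-0.1, -0.1, -2.7]
grip_width: 0.0092
gripper_force: 59.6
```

Request:
send_rows:
  deltas:
    - {"dx": 0,"dy": 0,"dz": 0,"rx": 4.1,"ry": -0.7,"rz": 0}
    - {"dx": 0,"dy": 0,"dz": 0,"rx": 8.2,"ry": -1.4,"rz": 0}
    - {"dx": 0,"dy": 0,"dz": 0,"rx": 12.4,"ry": -2.2,"rz": 0}
    - {"dx": 0,"dy": 0,"dz": 0,"rx": 12.4,"ry": -2.2,"rz": 0}
    - {"dx": 0,"dy": 0,"dz": 0,"rx": 12.4,"ry": -2.2,"rz": 0}

```text
clock: 4.32
tcp_pos: [0.4931, 0.0935, 0.2581]
orientation: [-2.293, -1.92, -0.248]
contact_force: [0.3, 0.5, -3.0]
grip_width: 0.0091
gripper_force: 59.6
```

```bash
cat > look.py <<'E'
from st import *
np.set_printoptions(precision=4,suppress=True)
E2=np.array([.1724,.985]);th=.22;PV=np.array([.5615,-.1736,.110])
ax=np.r_[E2*np.cos(th),np.sin(th)];n=np.r_[-E2*np.sin(th),np.cos(th)];lat=np.array([E2[1],-E2[0],0])
def rel():
    o,M=st();S=o['tcp_pos']+.058*M[:,2]-PV
    print('saddle u',S@ax,'lat',S@lat,'above',S@n);print('toolz err ax,lat',M[:,2]@ax,M[:,2]@lat,'y',M[:,1]@ax,M[:,1]@n)
if __name__=='__main__': rel()
E
python3 look.py
python3 - <<'E'
from h import *
d=grab('side');x=d['frame'][110:300,150:350];cv2.imwrite('pics/s2.png',cv2.resize(x,(600,570),interpolation=3))
E
```

```text
4.3167 p [0.4931 0.0935 0.2581] z [ 0.0359  0.2122 -0.9766] y [ 0.9845 -0.1756 -0.002 ] -10.115879477707596 F [ 0.3013  0.5109 -3.009 ] M [-0.4245  0.0245  0.0324] w 0.009066510883533342 59.63827908039093
q [ 0.3947  0.2086 -0.6515  1.9576 -0.0909  0.9323 -0.3665]
saddle u 0.27733871767747265 lat -0.11351249820286652 above 0.031652739269961885
toolz err ax,lat -0.0030887921264740954 -0.001243768500172561 y -0.0036417744831379753 -0.001232589727780091
```

View pics/s2.png

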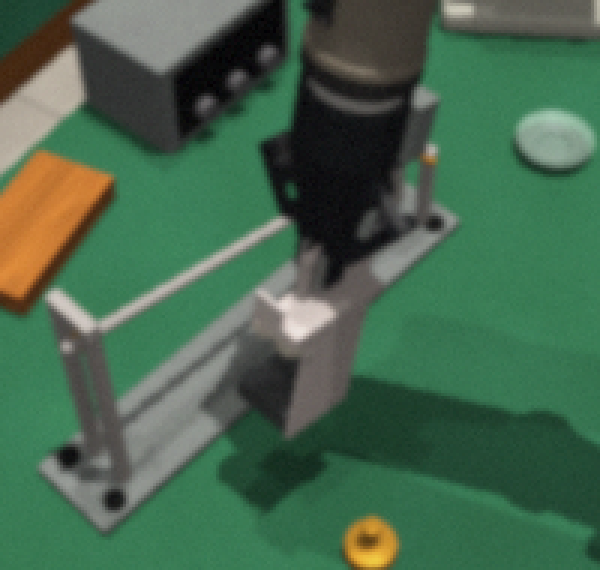

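The hanger is held square beside the rail, clear of both posts. I'll slide it in sideways, watching the force.

Request:
send_rows:
  deltas:
    - {"dx": 20,"dy": -4,"dz": 0,"rx": 0,"ry": 0,"rz": 0}
    - {"dx": 40,"dy": -7,"dz": 0,"rx": 0,"ry": 0,"rz": 0}
    - {"dx": 60,"dy": -11,"dz": 0,"rx": 0,"ry": 0,"rz": 0}
    - {"dx": 72,"dy": -13,"dz": 0,"rx": 0,"ry": 0,"rz": 0}
    - {"dx": 80,"dy": -14,"dz": 0,"rx": 0,"ry": 0,"rz": 0}

```text
clock: 4.78
tcp_pos: [0.5752, 0.0817, 0.2591]
orientation: [-2.29, -1.924, -0.252]
contact_force: [-0.6, 0.4, -3.9]
grip_width: 0.0091
gripper_force: 59.7
```

Request:
send_rows:
  deltas:
    - {"dx": 8,"dy": -1,"dz": 0,"rx": 0,"ry": 0,"rz": 0}
    - {"dx": 16,"dy": -3,"dz": 0,"rx": 0,"ry": 0,"rz": 0}
    - {"dx": 24,"dy": -4,"dz": 0,"rx": 0,"ry": 0,"rz": 0}
    - {"dx": 32,"dy": -6,"dz": 0,"rx": 0,"ry": 0,"rz": 0}
    - {"dx": 32,"dy": -6,"dz": 0,"rx": 0,"ry": 0,"rz": 0}

```text
clock: 5.2
tcp_pos: [0.6074, 0.0744, 0.2593]
orientation: [-2.291, -1.922, -0.254]
contact_force: [-0.1, 0.0, -3.7]
grip_width: 0.0092
gripper_force: 59.7
```

```bash
python3 look.py
python3 - <<'E'
from h import *
d=grab('wrist');e=grab('side');cv2.imwrite('pics/w3.png',np.hstack([cv2.resize(d['frame'][120:,130:390],(400,406),interpolation=3),cv2.resize(e['frame'][120:280,170:328],(400,406),interpolation=3)]))
E
```

```text
5.2 p [0.6074 0.0744 0.2593] z [ 0.0393  0.2146 -0.9759] y [ 0.9847 -0.1741  0.0014] -10.024423901101427 F [-0.0691  0.0412 -3.7255] M [-0.5139  0.0965 -0.0135] w 0.00916449455477255 59.691283106803894
q [ 0.3391  0.3989 -0.5918  1.7112  0.0177  1.0097 -0.3898]
saddle u 0.2787281620262354 lat 0.002530949540350042 above 0.03269237362799623
toolz err ax,lat -0.00012932208272706749 0.0016877575503254768 y -0.0013531134612476368 0.0016879584621077037
```

View pics/w3.png

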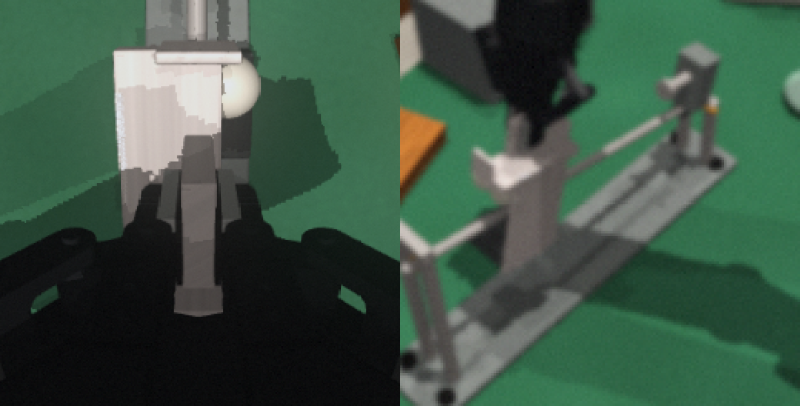

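The wrist view shows the rail at column 197 and the bumper and tab centre at 199, so it is aligned, and the side view shows the rail passing through the mouth. Lowering along the rail normal.

Request:
send_rows:
  deltas:
    - {"dx": 0,"dy": 1,"dz": -6,"rx": 0,"ry": 0,"rz": 0}
    - {"dx": 0,"dy": 3,"dz": -12,"rx": 0,"ry": 0,"rz": 0}
    - {"dx": 0,"dy": 4,"dz": -18,"rx": 0,"ry": 0,"rz": 0}
    - {"dx": 0,"dy": 5,"dz": -23,"rx": 0,"ry": 0,"rz": 0}
    - {"dx": 0,"dy": 5,"dz": -23,"rx": 0,"ry": 0,"rz": 0}

```text
clock: 5.72
tcp_pos: [0.6047, 0.0803, 0.2346]
orientation: [-2.288, -1.922, -0.25]
contact_force: [0.2, -0.0, -4.1]
grip_width: 0.0094
gripper_force: 59.7
```

Request:
send_rows:
  deltas:
    - {"dx": 0,"dy": 0.2,"dz": -1,"rx": 0,"ry": 0,"rz": 0}
    - {"dx": 0,"dy": 0.4,"dz": -2,"rx": 0,"ry": 0,"rz": 0}
    - {"dx": 0,"dy": 0.6,"dz": -3,"rx": 0,"ry": 0,"rz": 0}
    - {"dx": 0,"dy": 0.6,"dz": -3,"rx": 0,"ry": 0,"rz": 0}

```text
clock: 6.05
tcp_pos: [0.6059, 0.0807, 0.2333]
orientation: [-2.29, -1.923, -0.253]
contact_force: [-0.2, -0.8, -3.0]
grip_width: 0.0092
gripper_force: 59.7
```

```bash
python3 look.py
```

```text
6.05 p [0.6059 0.0807 0.2333] z [ 0.0383  0.2147 -0.9759] y [ 0.9849 -0.1731  0.0005] -9.968212158236822 F [-0.2404 -0.8016 -2.966 ] M [-0.4369  0.1053 -0.001 ] w 0.009177234554086713 59.67936336994171
q [ 0.3243  0.4229 -0.5879  1.7414  0.0323  0.9574 -0.4035]
saddle u 0.2787834858189383 lat -1.9810535331685836e-05 above 0.006040318310170875
toolz err ax,lat -0.00017628553807677374 0.0006680517726461314 y -0.0005758778631308933 0.000668163603509878
```

Request:
send_rows:
  deltas:
    - {"dx": 0,"dy": 0.2,"dz": -1,"rx": 0,"ry": 0,"rz": 0}
    - {"dx": 0,"dy": 0.4,"dz": -2,"rx": 0,"ry": 0,"rz": 0}
    - {"dx": 0,"dy": 0.4,"dz": -2,"rx": 0,"ry": 0,"rz": 0}

```text
clock: 6.3
tcp_pos: [0.6058, 0.081, 0.2311]
orientation: [-2.29, -1.923, -0.253]
contact_force: [-0.5, -0.6, -2.7]
grip_width: 0.009
gripper_force: 59.7
```

Request:
send_rows:
  deltas:
    - {"dx": 0,"dy": 0.2,"dz": -1,"rx": 0,"ry": 0,"rz": 0}
    - {"dx": 0,"dy": 0.2,"dz": -1,"rx": 0,"ry": 0,"rz": 0}
    - {"dx": 0,"dy": 0.2,"dz": -1,"rx": 0,"ry": 0,"rz": 0}

```text
clock: 6.55
tcp_pos: [0.6058, 0.0812, 0.2303]
orientation: [-2.29, -1.923, -0.253]
contact_force: [0.2, -0.2, -2.7]
grip_width: 0.0087
gripper_force: 59.7
```

Request:
send_rows:
  deltas:
    - {"dx": 0,"dy": 0.2,"dz": -1,"rx": 0,"ry": 0,"rz": 0}
    - {"dx": 0,"dy": 0.2,"dz": -1,"rx": 0,"ry": 0,"rz": 0}
    - {"dx": 0,"dy": 0.2,"dz": -1,"rx": 0,"ry": 0,"rz": 0}

```text
clock: 6.8
tcp_pos: [0.606, 0.0814, 0.2293]
orientation: [-2.29, -1.923, -0.253]
contact_force: [0.5, -1.1, -2.9]
grip_width: 0.0087
gripper_force: 59.8
```

```bash
python3 look.py
```

```text
6.8 p [0.606  0.0814 0.2293] z [ 0.0382  0.2147 -0.9759] y [ 0.9849 -0.1731  0.0005] -9.966844350864916 F [ 0.5215 -1.1303 -2.8924] M [-0.4023  0.0567  0.0265] w 0.008681037860041268 59.78007137775421
q [ 0.3219  0.4271 -0.5869  1.7454  0.0348  0.9495 -0.4056]
saddle u 0.27866557050262236 lat -0.00014794958192498352 above 0.0019344984518583812
toolz err ax,lat -0.00015980521627181546 0.0006028087376616177 y -0.0005660086250064899 0.0006029079694963943
```

Request:
send_rows:
  deltas:
    - {"dx": 0,"dy": 0.2,"dz": -0.8,"rx": 0,"ry": 0,"rz": 0}
    - {"dx": 0,"dy": 0.2,"dz": -0.8,"rx": 0,"ry": 0,"rz": 0}

```text
clock: 6.97
tcp_pos: [0.6063, 0.0816, 0.2289]
orientation: [-2.29, -1.923, -0.254]
contact_force: [0.3, -0.1, -0.9]
grip_width: 0.0091
gripper_force: 60.1
```

Request:
send_rows:
  deltas:
    - {"dx": 0,"dy": 0.2,"dz": -0.6,"rx": 0,"ry": 0,"rz": 0}
    - {"dx": 0,"dy": 0.2,"dz": -0.6,"rx": 0,"ry": 0,"rz": 0}

```text
clock: 7.13
tcp_pos: [0.6065, 0.0817, 0.2285]
orientation: [-2.291, -1.923, -0.255]
contact_force: [0.2, -1.8, 1.8]
grip_width: 0.0096
gripper_force: 60.5
```

```bash
python3 look.py
```

```text
7.1333 p [0.6065 0.0817 0.2285] z [ 0.0396  0.2146 -0.9759] y [ 0.9849 -0.1734  0.0019] -9.984148045481525 F [ 0.2183 -1.8162  1.7962] M [-0.5619 -0.0569  0.0434] w 0.0096092543504741 60.47584891319275
q [ 0.321   0.428  -0.5866  1.746   0.0358  0.9466 -0.4066]
saddle u 0.2788816201595252 lat 0.0004303702902413415 above 0.0011079044294448985
toolz err ax,lat -3.742747626705255e-05 0.002050958400965959 y -0.000551636937389239 0.0020510244809970406
```

Contact was felt, at about 5 N on the rail. Releasing.

Request:
send_rows:
  deltas:
    - {"dx": 0,"dy": 0,"dz": 0,"rx": 0,"ry": 0,"rz": 0}
    - {"dx": 0,"dy": 0,"dz": 0,"rx": 0,"ry": 0,"rz": 0}
    - {"dx": 0,"dy": 0,"dz": 0,"rx": 0,"ry": 0,"rz": 0}
    - {"dx": 0,"dy": -2,"dz": 10,"rx": 0,"ry": 0,"rz": 0}
    - {"dx": -1,"dy": -7,"dz": 30,"rx": 0,"ry": 0,"rz": 0}
  jaw: 85

```text
clock: 7.55
tcp_pos: [0.6033, 0.0753, 0.2564]
orientation: [-2.287, -1.922, -0.248]
contact_force: [-0.1, -1.2, 0.9]
grip_width: 0.0691
gripper_force: 0.0
```

Request:
send_rows:
  deltas:
    - {"dx": -1,"dy": -4,"dz": 20,"rx": 0,"ry": 0,"rz": 0}
    - {"dx": -1,"dy": -4,"dz": 20,"rx": 0,"ry": 0,"rz": 0}
    - {"dx": -1,"dy": -4,"dz": 20,"rx": 0,"ry": 0,"rz": 0}
    - {"dx": -1,"dy": -4,"dz": 20,"rx": 0,"ry": 0,"rz": 0}
    - {"dx": -1,"dy": -4,"dz": 20,"rx": 0,"ry": 0,"rz": 0}

```text
clock: 7.97
tcp_pos: [0.6034, 0.0709, 0.2772]
orientation: [-2.289, -1.922, -0.251]
contact_force: [-0.1, -0.7, -0.2]
grip_width: 0.085
gripper_force: 0.0
```

```bash
python3 look.py
python3 - <<'E'
from h import *
d=grab('wrist');e=grab('side');cv2.imwrite('pics/w4.png',np.hstack([cv2.resize(d['frame'][:,80:440],(400,427),interpolation=3),cv2.resize(e['frame'][100:280,170:338],(400,427),interpolation=3)]))
E
```

```text
7.9667 p [0.6034 0.0709 0.2772] z [ 0.0368  0.2147 -0.976 ] y [ 0.985  -0.1728 -0.0009] -9.9511180512147 F [-0.1171 -0.7129 -0.1824] M [-0.232   0.0411 -0.0045] w 0.08499163002002996 0.0
q [ 0.3515  0.3772 -0.5967  1.698   0.0049  1.0457 -0.3794]
saddle u 0.27853046422821764 lat -0.0009616546208364231 above 0.05106814483024525
toolz err ax,lat -0.00046079038325517113 -0.0007946126663271741 y -0.000597218617139623 -0.0007943643207241468
```

View pics/w4.png

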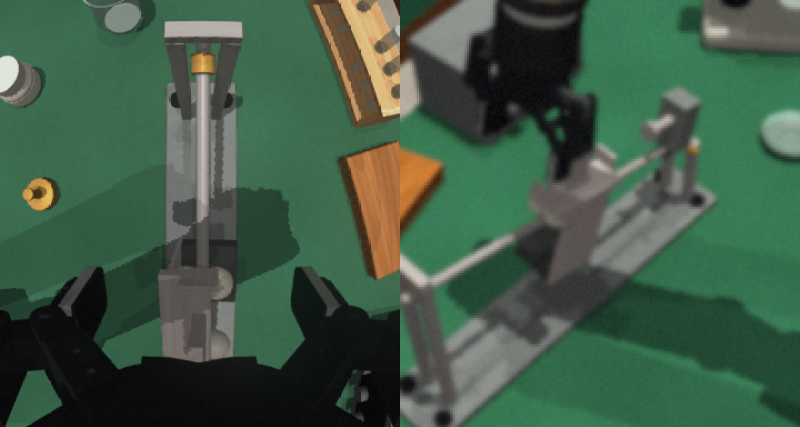

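The hanger hangs upright on the rail and is rolling down. I'll wait clear of it with the fingers closed, then look.

Request:
send_rows:
  deltas:
    - {"dx": 0,"dy": 0,"dz": 10,"rx": 0,"ry": 0,"rz": 0}
    - {"dx": 0,"dy": 0,"dz": 10,"rx": 0,"ry": 0,"rz": 0}
    - {"dx": 0,"dy": 0,"dz": 10,"rx": 0,"ry": 0,"rz": 0}
    - {"dx": 0,"dy": 0,"dz": 10,"rx": 0,"ry": 0,"rz": 0}
    - {"dx": 0,"dy": 0,"dz": 10,"rx": 0,"ry": 0,"rz": 0}
  jaw: 0
  newtons: 30

```text
clock: 8.48
tcp_pos: [0.6038, 0.0708, 0.2878]
orientation: [-2.29, -1.923, -0.253]
contact_force: [-0.4, -0.5, 0.3]
grip_width: 0.0251
gripper_force: 0.0
```

Request:
send_rows:
  deltas:
    - {"dx": 0,"dy": 0,"dz": 0,"rx": 0,"ry": 0,"rz": 0}
    - {"dx": 0,"dy": 0,"dz": 0,"rx": 0,"ry": 0,"rz": 0}
    - {"dx": 0,"dy": 0,"dz": 0,"rx": 0,"ry": 0,"rz": 0}
    - {"dx": 0,"dy": 0,"dz": 0,"rx": 0,"ry": 0,"rz": 0}
    - {"dx": 0,"dy": 0,"dz": 0,"rx": 0,"ry": 0,"rz": 0}

```text
clock: 8.9
tcp_pos: [0.6039, 0.0708, 0.2879]
orientation: [-2.29, -1.923, -0.253]
contact_force: [0.6, -0.0, -0.7]
grip_width: 0.0001
gripper_force: 0.0
```

Request:
send_rows:
  deltas:
    - {"dx": 0,"dy": 0,"dz": 0,"rx": 0,"ry": 0,"rz": 0}
    - {"dx": 0,"dy": 0,"dz": 0,"rx": 0,"ry": 0,"rz": 0}
    - {"dx": 0,"dy": 0,"dz": 0,"rx": 0,"ry": 0,"rz": 0}
    - {"dx": 0,"dy": 0,"dz": 0,"rx": 0,"ry": 0,"rz": 0}
    - {"dx": 0,"dy": 0,"dz": 0,"rx": 0,"ry": 0,"rz": 0}

```text
clock: 9.32
tcp_pos: [0.6039, 0.0708, 0.2879]
orientation: [-2.29, -1.923, -0.253]
contact_force: [-0.1, 0.4, -0.2]
grip_width: 0.0002
gripper_force: 0.0
```

Request:
send_rows:
  deltas:
    - {"dx": 0,"dy": 0,"dz": 0,"rx": 0,"ry": 0,"rz": 0}
    - {"dx": 0,"dy": 0,"dz": 0,"rx": 0,"ry": 0,"rz": 0}
    - {"dx": 0,"dy": 0,"dz": 0,"rx": 0,"ry": 0,"rz": 0}
    - {"dx": 0,"dy": 0,"dz": 0,"rx": 0,"ry": 0,"rz": 0}
    - {"dx": 0,"dy": 0,"dz": 0,"rx": 0,"ry": 0,"rz": 0}

```text
clock: 9.73
tcp_pos: [0.6039, 0.0709, 0.2879]
orientation: [-2.29, -1.923, -0.253]
contact_force: [-0.1, -0.1, -0.0]
grip_width: -0.0002
gripper_force: 0.0
```

```bash
cat > hang.py <<'E'
from look import *
def hang():
    for c in('side','top'):
        e=grab(c);W=pts(e).reshape(-1,3);W=W[np.isfinite(W[:,0])]-PV
        u,l,h=W@ax,W@lat,W@n
        m=(h>.066)&(h<.085)&(u>.06)&(u<.35)&(abs(l)<.012)   # tab
        print(c,'tab',m.sum(),'u',np.percentile(u[m],[3,97]) if m.sum() else '')
        m=(h>.045)&(h<.06)&(u>.035)&(u<.35)&(abs(l)<.015); print('  bumpers/plunger u',np.histogram(u[m],bins=np.arange(.03,.3,.01)))
    return e
if __name__=='__main__':
    rel();hang()
    e=grab('side');d=grab('wrist');cv2.imwrite('pics/w5.png',np.hstack([cv2.resize(d['frame'][:,80:440],(400,427),interpolation=3),cv2.resize(e['frame'][100:280,170:338],(400,427),interpolation=3)]))
E
python3 hang.py
```

```text
9.7333 p [0.6039 0.0709 0.2879] z [ 0.0381  0.2147 -0.9759] y [ 0.9849 -0.173   0.0004] -9.963751048617086 F [-0.0926 -0.0815 -0.0064] M [-0.1813 -0.0109  0.066 ] w -0.0002241350873179475 0.0
q [ 0.3535  0.3682 -0.5983  1.6849  0.0003  1.0654 -0.3785]
saddle u 0.28091848941146086 lat -0.0003807824271883419 above 0.06146546650565878
toolz err ax,lat -0.0002110438372987504 0.00048518628485443727 y -0.0005369865767934943 0.00048530577109535445
side tab 69 u [0.104 0.138]
  bumpers/plunger u (array([ 4,  8,  8,  7, 36,  0,  0, 10, 11,  7, 23,  1,  0, 26, 12,  0,  0,
        0,  0,  0,  0,  0,  0,  0,  0,  0]), array([0.03, 0.04, 0.05, 0.06, 0.07, 0.08, 0.09, 0.1 , 0.11, 0.12, 0.13,
       0.14, 0.15, 0.16, 0.17, 0.18, 0.19, 0.2 , 0.21, 0.22, 0.23, 0.24,
       0.25, 0.26, 0.27, 0.28, 0.29]))
top tab 0 u 
  bumpers/plunger u (array([ 5,  7, 11, 14, 17,  0,  0,  0,  0,  0,  0,  0,  0,  0,  0,  0,  0,
        0,  0,  0,  0,  0,  0,  0,  0,  0]), array([0.03, 0.04, 0.05, 0.06, 0.07, 0.08, 0.09, 0.1 , 0.11, 0.12, 0.13,
       0.14, 0.15, 0.16, 0.17, 0.18, 0.19, 0.2 , 0.21, 0.22, 0.23, 0.24,
       0.25, 0.26, 0.27, 0.28, 0.29]))
```

View pics/w5.png

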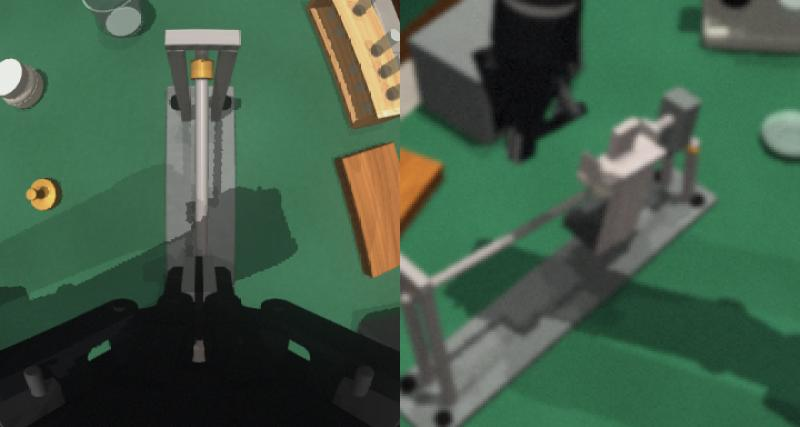

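The hanger is at rest against the plunger: the tab centre is at u = 0.121, and 0.120 is expected. Next I'll go behind the upper bumper.

Request:
send_rows:
  deltas:
    - {"dx": -2,"dy": -12,"dz": -21,"rx": 0,"ry": 0,"rz": 0}
    - {"dx": -4,"dy": -24,"dz": -42,"rx": 0,"ry": 0,"rz": 0}
    - {"dx": -6,"dy": -36,"dz": -63,"rx": 0,"ry": 0,"rz": 0}
    - {"dx": -8,"dy": -48,"dz": -84,"rx": 0,"ry": 0,"rz": 0}
    - {"dx": -8,"dy": -48,"dz": -84,"rx": 0,"ry": 0,"rz": 0}

```text
clock: 10.35
tcp_pos: [0.5932, 0.0192, 0.1994]
orientation: [-2.292, -1.916, -0.243]
contact_force: [-1.0, -0.5, -0.7]
grip_width: -0.0001
gripper_force: 0.0
```

```bash
python3 hang.py | grep -v hist
```

```text
10.35 p [0.5932 0.0192 0.1994] z [ 0.0315  0.213  -0.9765] y [ 0.9843 -0.1765 -0.0068] -10.166456872715745 F [-0.9508 -0.5226 -0.7335] M [-0.3144  0.1093  0.0986] w -8.253133039404502e-05 0.0
q [ 0.4147  0.4427 -0.569   1.7952  0.0288  0.912  -0.2981]
saddle u 0.21000097303616685 lat -0.0023596959945158436 above -0.013357223217393103
toolz err ax,lat -0.0030422562923806402 -0.005715165082064769 y -0.005544848083503916 -0.005698441951956919
side tab 114 u [0.1053 0.2236]
  bumpers/plunger u (array([ 5, 11,  7,  6, 37,  0,  0,  7,  7,  0,  0,  0,  0,  5,  3,  0,  0,
        2, 23, 19,  0,  0,  0,  0,  0,  0]), array([0.03, 0.04, 0.05, 0.06, 0.07, 0.08, 0.09, 0.1 , 0.11, 0.12, 0.13,
       0.14, 0.15, 0.16, 0.17, 0.18, 0.19, 0.2 , 0.21, 0.22, 0.23, 0.24,
       0.25, 0.26, 0.27, 0.28, 0.29]))
top tab 0 u 
  bumpers/plunger u (array([0, 0, 0, 0, 0, 0, 0, 0, 0, 0, 0, 0, 0, 0, 0, 0, 0, 0, 0, 1, 0, 0,
       0, 0, 0, 0]), array([0.03, 0.04, 0.05, 0.06, 0.07, 0.08, 0.09, 0.1 , 0.11, 0.12, 0.13,
       0.14, 0.15, 0.16, 0.17, 0.18, 0.19, 0.2 , 0.21, 0.22, 0.23, 0.24,
       0.25, 0.26, 0.27, 0.28, 0.29]))
```

View pics/w5.png

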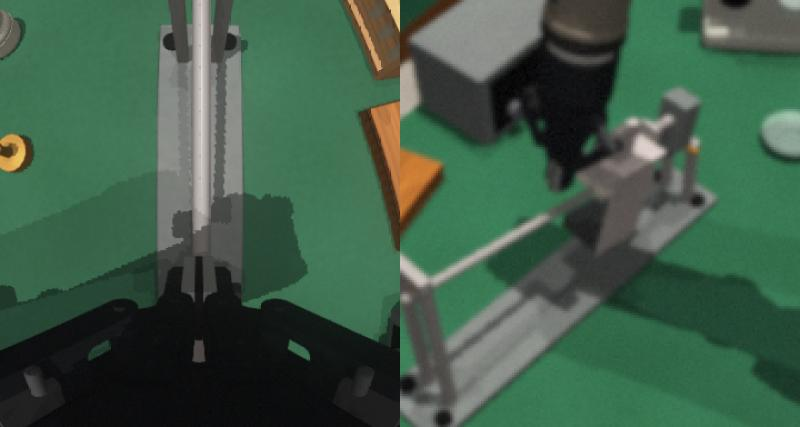

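The fingertips are behind the bumper with the rail clear below them. I'll creep in along the rail.

Request:
send_rows:
  deltas:
    - {"dx": -1,"dy": -5,"dz": -1,"rx": 0,"ry": 0,"rz": 0}
    - {"dx": -2,"dy": -10,"dz": -2,"rx": 0,"ry": 0,"rz": 0}
    - {"dx": -2,"dy": -14,"dz": -3,"rx": 0,"ry": 0,"rz": 0}
    - {"dx": -3,"dy": -17,"dz": -3,"rx": 0,"ry": 0,"rz": 0}
    - {"dx": -3,"dy": -19,"dz": -4,"rx": 0,"ry": 0,"rz": 0}

```text
clock: 10.97
tcp_pos: [0.5929, 0.0031, 0.2001]
orientation: [-2.291, -1.922, -0.253]
contact_force: [-0.0, -0.7, -0.1]
grip_width: 0.0002
gripper_force: 0.0
```

Request:
send_rows:
  deltas:
    - {"dx": 0,"dy": -1,"dz": 0,"rx": 0,"ry": 0,"rz": 0}
    - {"dx": 0,"dy": -2,"dz": 0,"rx": 0,"ry": 0,"rz": 0}
    - {"dx": 0,"dy": -3,"dz": -0.5,"rx": 0,"ry": 0,"rz": 0}
    - {"dx": -0.5,"dy": -4,"dz": -1,"rx": 0,"ry": 0,"rz": 0}

```text
clock: 11.3
tcp_pos: [0.5925, 0.0, 0.1989]
orientation: [-2.289, -1.923, -0.253]
contact_force: [0.1, -0.3, -0.2]
grip_width: -0.0003
gripper_force: 0.0
```

```bash
python3 look.py
```

```text
11.3 p [0.5925 0.     0.1989] z [ 0.0382  0.2149 -0.9759] y [ 0.985  -0.1728  0.0005] -9.94914580614111 F [ 0.0511 -0.2789 -0.2306] M [-0.2262  0.0513 -0.009 ] w -0.00027474881476151905 0.0
q [ 0.4493  0.4423 -0.5692  1.7979  0.0246  0.9101 -0.2569]
saddle u 0.19150682739110855 lat 0.0006076471326137045 above -0.009708052101388781
toolz err ax,lat 2.7019819906440877e-05 0.0005667261180170046 y -0.0002575801043882289 0.0005667305869143136
```

Request:
send_rows:
  deltas:
    - {"dx": -0.3,"dy": -1.5,"dz": -0.3,"rx": 0,"ry": 0,"rz": 0}
    - {"dx": -0.5,"dy": -3,"dz": -0.7,"rx": 0,"ry": 0,"rz": 0}
    - {"dx": -0.8,"dy": -4.5,"dz": -1,"rx": 0,"ry": 0,"rz": 0}
    - {"dx": -1,"dy": -6,"dz": -1.4,"rx": 0,"ry": 0,"rz": 0}

```text
clock: 11.63
tcp_pos: [0.5913, -0.0063, 0.1975]
orientation: [-2.29, -1.923, -0.253]
contact_force: [0.4, 0.1, -0.4]
grip_width: -0.0002
gripper_force: 0.0
```

Request:
send_rows:
  deltas:
    - {"dx": -0.2,"dy": -1,"dz": -0.2,"rx": 0,"ry": 0,"rz": 0}
    - {"dx": -0.3,"dy": -2,"dz": -0.4,"rx": 0,"ry": 0,"rz": 0}
    - {"dx": -0.5,"dy": -3,"dz": -0.7,"rx": 0,"ry": 0,"rz": 0}

```text
clock: 11.88
tcp_pos: [0.5909, -0.0092, 0.1968]
orientation: [-2.29, -1.923, -0.253]
contact_force: [-1.0, 0.2, 0.0]
grip_width: -0.0003
gripper_force: 0.0
```

Request:
send_rows:
  deltas:
    - {"dx": -0.2,"dy": -1,"dz": -0.2,"rx": 0,"ry": 0,"rz": 0}
    - {"dx": -0.3,"dy": -2,"dz": -0.4,"rx": 0,"ry": 0,"rz": 0}
    - {"dx": -0.5,"dy": -3,"dz": -0.7,"rx": 0,"ry": 0,"rz": 0}

```text
clock: 12.13
tcp_pos: [0.5906, -0.0109, 0.1965]
orientation: [-2.288, -1.923, -0.255]
contact_force: [0.2, 3.8, 0.8]
grip_width: -0.0001
gripper_force: 2.0
```

```bash
python3 look.py
```

```text
12.1333 p [ 0.5906 -0.0109  0.1965] z [ 0.0385  0.2162 -0.9756] y [ 0.9851 -0.1722  0.0007] -9.91691676219259 F [0.1821 3.7939 0.8359] M [0.6108 0.0317 0.0296] w -7.012842127663354e-05 2.0369840785861015
q [ 0.468   0.4442 -0.5681  1.8014  0.0223  0.9084 -0.2352]
saddle u 0.18027655383504382 lat 0.000665755899217901 above -0.009675617831232155
toolz err ax,lat 0.001438652824843056 0.0006845956880020814 y 0.0003452728906611888 0.0006851143802592712
```

Contact is at u = 0.181, as expected, so home should be near 0.161. Pushing on at 1 mm per row.

Request:
send_rows:
  deltas:
    - {"dx": -0.2,"dy": -1,"dz": -0.2,"rx": 0,"ry": 0,"rz": 0}
    - {"dx": -0.3,"dy": -2,"dz": -0.4,"rx": 0,"ry": 0,"rz": 0}
    - {"dx": -0.5,"dy": -3,"dz": -0.7,"rx": 0,"ry": 0,"rz": 0}
    - {"dx": -0.7,"dy": -4,"dz": -0.9,"rx": 0,"ry": 0,"rz": 0}

```text
clock: 12.47
tcp_pos: [0.5898, -0.0158, 0.1953]
orientation: [-2.289, -1.923, -0.254]
contact_force: [-0.4, 4.3, 2.2]
grip_width: 0.0003
gripper_force: 2.2
```

Request:
send_rows:
  deltas:
    - {"dx": -0.2,"dy": -1,"dz": -0.2,"rx": 0,"ry": 0,"rz": 0}
    - {"dx": -0.3,"dy": -2,"dz": -0.4,"rx": 0,"ry": 0,"rz": 0}
    - {"dx": -0.5,"dy": -3,"dz": -0.7,"rx": 0,"ry": 0,"rz": 0}
    - {"dx": -0.7,"dy": -4,"dz": -0.9,"rx": 0,"ry": 0,"rz": 0}

```text
clock: 12.8
tcp_pos: [0.589, -0.0203, 0.1943]
orientation: [-2.29, -1.923, -0.253]
contact_force: [0.2, 4.3, 1.8]
grip_width: -0.0003
gripper_force: 2.2
```

Request:
send_rows:
  deltas:
    - {"dx": -0.2,"dy": -1,"dz": -0.2,"rx": 0,"ry": 0,"rz": 0}
    - {"dx": -0.3,"dy": -2,"dz": -0.4,"rx": 0,"ry": 0,"rz": 0}
    - {"dx": -0.5,"dy": -3,"dz": -0.7,"rx": 0,"ry": 0,"rz": 0}
    - {"dx": -0.7,"dy": -4,"dz": -0.9,"rx": 0,"ry": 0,"rz": 0}

```text
clock: 13.13
tcp_pos: [0.5883, -0.0242, 0.1934]
orientation: [-2.29, -1.923, -0.253]
contact_force: [0.2, 3.7, 2.4]
grip_width: -0.0002
gripper_force: 2.2
```

```bash
python3 look.py
```

```text
13.1333 p [ 0.5883 -0.0242  0.1934] z [ 0.0382  0.2147 -0.9759] y [ 0.9849 -0.173   0.0005] -9.964898854711583 F [0.1552 3.7136 2.4029] M [0.66 0.02 0.03] w -0.00017622722147195803 2.1580418944358826
q [ 0.4874  0.4466 -0.5643  1.8049  0.0226  0.9075 -0.2134]
saddle u 0.16628545301321337 lat 0.0006888750714591422 above -0.00969311218726332
toolz err ax,lat -0.00015320590785274207 0.0006156347393163197 y -0.0005283494321361174 0.0006157252281669194
```

Request:
send_rows:
  deltas:
    - {"dx": -0.2,"dy": -1,"dz": -0.2,"rx": 0,"ry": 0,"rz": 0}
    - {"dx": -0.3,"dy": -2,"dz": -0.4,"rx": 0,"ry": 0,"rz": 0}
    - {"dx": -0.5,"dy": -3,"dz": -0.7,"rx": 0,"ry": 0,"rz": 0}
    - {"dx": -0.5,"dy": -3,"dz": -0.7,"rx": 0,"ry": 0,"rz": 0}

```text
clock: 13.47
tcp_pos: [0.5878, -0.0276, 0.1926]
orientation: [-2.29, -1.922, -0.253]
contact_force: [0.4, 3.1, 2.6]
grip_width: -0.0002
gripper_force: 1.7
```

Request:
send_rows:
  deltas:
    - {"dx": -0.2,"dy": -1,"dz": -0.2,"rx": 0,"ry": 0,"rz": 0}
    - {"dx": -0.2,"dy": -1,"dz": -0.2,"rx": 0,"ry": 0,"rz": 0}
    - {"dx": -0.2,"dy": -1,"dz": -0.2,"rx": 0,"ry": 0,"rz": 0}

```text
clock: 13.72
tcp_pos: [0.5876, -0.0284, 0.1924]
orientation: [-2.29, -1.923, -0.253]
contact_force: [0.7, 3.7, 1.0]
grip_width: 0.0002
gripper_force: 1.7
```

Request:
send_rows:
  deltas:
    - {"dx": -0.2,"dy": -1,"dz": -0.2,"rx": 0,"ry": 0,"rz": 0}
    - {"dx": -0.2,"dy": -1,"dz": -0.2,"rx": 0,"ry": 0,"rz": 0}
    - {"dx": -0.2,"dy": -1,"dz": -0.2,"rx": 0,"ry": 0,"rz": 0}

```text
clock: 13.97
tcp_pos: [0.5874, -0.0293, 0.1922]
orientation: [-2.29, -1.923, -0.253]
contact_force: [-0.2, 3.6, 1.7]
grip_width: -0.0
gripper_force: 1.8
```

```bash
python3 look.py
```

```text
13.9667 p [ 0.5874 -0.0293  0.1922] z [ 0.038   0.2146 -0.976 ] y [ 0.9849 -0.1732  0.0003] -9.971913081384686 F [-0.2214  3.6132  1.7276] M [ 0.5436 -0.0492 -0.0128] w -1.0454284579628698e-05 1.79977560415864
q [ 0.4952  0.4477 -0.5631  1.8061  0.0224  0.9071 -0.2046]
saddle u 0.16100427377368626 lat 0.0006216072027252068 above -0.009733964563656659
toolz err ax,lat -0.00031333141495825664 0.0004688695511163874 y -0.0006865817684302948 0.000469088704013681
```

Not yet hard against the end, so I'll continue in 1 mm steps until the force rises.

Request:
send_rows:
  deltas:
    - {"dx": -0.2,"dy": -1,"dz": -0.2,"rx": 0,"ry": 0,"rz": 0}
    - {"dx": -0.2,"dy": -1,"dz": -0.2,"rx": 0,"ry": 0,"rz": 0}
    - {"dx": -0.2,"dy": -1,"dz": -0.2,"rx": 0,"ry": 0,"rz": 0}

```text
clock: 14.22
tcp_pos: [0.5873, -0.0295, 0.1923]
orientation: [-2.289, -1.923, -0.254]
contact_force: [0.9, 4.5, 1.3]
grip_width: 0.0002
gripper_force: 2.7
```

Request:
send_rows:
  deltas:
    - {"dx": -0.2,"dy": -1,"dz": -0.2,"rx": 0,"ry": 0,"rz": 0}
    - {"dx": -0.2,"dy": -1,"dz": -0.2,"rx": 0,"ry": 0,"rz": 0}
    - {"dx": -0.2,"dy": -1,"dz": -0.2,"rx": 0,"ry": 0,"rz": 0}

```text
clock: 14.47
tcp_pos: [0.5873, -0.0295, 0.1923]
orientation: [-2.288, -1.923, -0.255]
contact_force: [1.0, 6.5, 2.5]
grip_width: 0.0002
gripper_force: 3.7
```

```bash
python3 look.py
```

```text
14.4667 p [ 0.5873 -0.0295  0.1923] z [ 0.0386  0.2165 -0.9755] y [ 0.9851 -0.1718  0.0009] -9.894017948378975 F [0.9649 6.4641 2.4742] M [ 1.347  -0.2298  0.0464] w 0.0002038902812185668 3.71126689016819
q [ 0.4977  0.4479 -0.5646  1.8064  0.0207  0.9066 -0.201 ]
saddle u 0.16093155410377089 lat 0.0006051055946543182 above -0.009623640141824319
toolz err ax,lat 0.0017000984241754187 0.0007186989523040115 y 0.0007625984969845083 0.0007200232086587859
```

Request:
send_rows:
  deltas:
    - {"dx": -0.2,"dy": -1,"dz": -0.2,"rx": 0,"ry": 0,"rz": 0}
    - {"dx": -0.3,"dy": -1.7,"dz": -0.4,"rx": 0,"ry": 0,"rz": 0}
    - {"dx": -0.3,"dy": -1.7,"dz": -0.4,"rx": 0,"ry": 0,"rz": 0}

```text
clock: 14.72
tcp_pos: [0.5873, -0.0296, 0.1923]
orientation: [-2.286, -1.924, -0.258]
contact_force: [1.0, 10.9, 2.6]
grip_width: 0.0001
gripper_force: 5.4
```

```bash
python3 look.py
```

```text
14.7167 p [ 0.5873 -0.0296  0.1923] z [ 0.039   0.2183 -0.9751] y [ 0.9853 -0.1707  0.0012] -9.829882589003681 F [ 1.0207 10.9119  2.6029] M [ 2.0026 -0.3026  0.0102] w 6.695738844687298e-05 5.437133386731148
q [ 0.4998  0.4482 -0.5659  1.8065  0.0191  0.9062 -0.1979]
saddle u 0.16096379703757016 lat 0.0005930089919821979 above -0.009611752087484477
toolz err ax,lat 0.0036218098306745918 0.0007911825469795774 y 0.001927069044011014 0.0007982080438662584
```

It is firmly home: 11 N with no motion after 20 mm of travel. Backing off along the rail, then up.

Request:
send_rows:
  deltas:
    - {"dx": 0.3,"dy": 2,"dz": 0.4,"rx": 0,"ry": 0,"rz": 0}
    - {"dx": 0.7,"dy": 4,"dz": 0.9,"rx": 0,"ry": 0,"rz": 0}
    - {"dx": 1.5,"dy": 9,"dz": 2,"rx": 0,"ry": 0,"rz": 0}
    - {"dx": 3,"dy": 20,"dz": 4.5,"rx": 0,"ry": 0,"rz": 0}
    - {"dx": 6,"dy": 40,"dz": 9,"rx": 0,"ry": 0,"rz": 0}

```text
clock: 15.13
tcp_pos: [0.5923, 0.0044, 0.1996]
orientation: [-2.296, -1.918, -0.249]
contact_force: [-0.3, 0.7, -0.5]
grip_width: -0.0
gripper_force: 0.0
```

Request:
send_rows:
  deltas:
    - {"dx": 0,"dy": 0,"dz": 25,"rx": 0,"ry": 0,"rz": 0}
    - {"dx": 0,"dy": 0,"dz": 55,"rx": 0,"ry": 0,"rz": 0}
    - {"dx": 0,"dy": 0,"dz": 90,"rx": 0,"ry": 0,"rz": 0}
    - {"dx": 0,"dy": 0,"dz": 110,"rx": 0,"ry": 0,"rz": 0}
    - {"dx": 0,"dy": 0,"dz": 110,"rx": 0,"ry": 0,"rz": 0}

```text
clock: 15.55
tcp_pos: [0.5951, 0.0079, 0.3159]
orientation: [-2.293, -1.927, -0.262]
contact_force: [0.9, 1.2, 0.2]
grip_width: 0.0001
gripper_force: 0.0
```

```bash
python3 hang.py
```

```text
15.55 p [0.5951 0.0079 0.3159] z [ 0.0464  0.2137 -0.9758] y [ 0.9848 -0.1733  0.0088] -9.979463065723333 F [0.9067 1.2056 0.1983] M [-0.2009  0.006  -0.0033] w 0.00011681420728376765 0.0
q [ 0.4635  0.3291 -0.5936  1.6688 -0.0308  1.1286 -0.2594]
saddle u 0.22507461677120613 lat 0.002306641544793789 above 0.10269799339341715
toolz err ax,lat 0.00022361412529176442 0.008832460367343711 y 0.0010487480144240357 0.008832926070900068
side tab 67 u [0.0848 0.1191]
  bumpers/plunger u (array([ 1,  7, 34,  0,  0,  7, 11,  9, 19,  2,  0, 24, 10,  0,  0,  0,  0,
        0,  0,  0,  0,  0,  0,  0,  0,  0]), array([0.03, 0.04, 0.05, 0.06, 0.07, 0.08, 0.09, 0.1 , 0.11, 0.12, 0.13,
       0.14, 0.15, 0.16, 0.17, 0.18, 0.19, 0.2 , 0.21, 0.22, 0.23, 0.24,
       0.25, 0.26, 0.27, 0.28, 0.29]))
top tab 0 u 
  bumpers/plunger u (array([0, 0, 0, 0, 0, 0, 0, 0, 0, 0, 0, 0, 0, 0, 0, 0, 0, 0, 0, 0, 0, 0,
       0, 0, 0, 0]), array([0.03, 0.04, 0.05, 0.06, 0.07, 0.08, 0.09, 0.1 , 0.11, 0.12, 0.13,
       0.14, 0.15, 0.16, 0.17, 0.18, 0.19, 0.2 , 0.21, 0.22, 0.23, 0.24,
       0.25, 0.26, 0.27, 0.28, 0.29]))
```

View pics/w5.png

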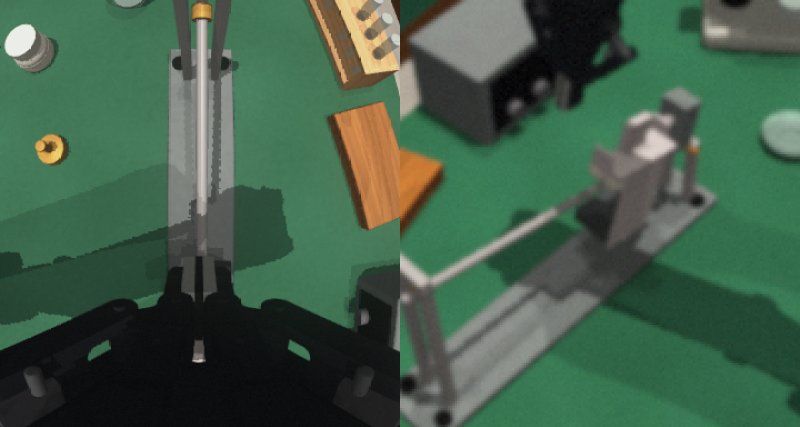

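The hanger hangs alone at u ≈ 0.102. The bumper is at the plunger's home face, and the gripper is clear. Handing in.

```bash
python3 -c "
from bench import r
print(r.hand_in())"
```

```text
the job is handed in; nothing more can be done
None
```

The job is handed in: the hanger was set on the rail's upper half at about 5 N, rolled down by itself to rest against the plunger, and was pushed until it stopped firmly at about 11 N after 20 mm of travel; it hangs there on its own with the gripper clear, though I was given no verdict from the judging.

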